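# Fill the sampling-dish dispenser to its line

### The arm

A 6-joint arm with a two-finger parallel gripper is mounted at the origin on the work surface; the furniture and walls round the work are solid. World frame = base frame: x ahead of the robot, y to its left, z up, the work surface at z = 0. Lengths are in m, angles in rad, forces in N, time in s.
With the tool pointing down it reaches from about 0.375 to 0.925 m from the base axis. Payload 5.7 kg.
Tool frame: the origin (TCP) lies midway between the tips of the shut fingers; the grasp point (between the pads) lies 19 mm behind it (r.tcp_to_grasp is the distance from the TCP to the grasp point, in m); z points along the fingers, x is the direction in which the jaws open and shut, and the axes are right-handed (so a half turn about z gives the same grasp; the last joint's range is limited). The gripper opens to 85 mm and grips with 20 to 120 N. Pads are 22 mm wide; open, the fingers measure 114 mm over their backs; the gripper's body (76 mm by 85 mm) begins 54 mm behind the grasp point. The pads swing forward as they close: fully open they stand 13 mm farther back than shut.
Start: joints at [-1.245, 0.359, 1.51, -0, 1.272, -0.115], TCP at [0.256, -0.543, 0.231] pointing down, gripper open.
Joint ranges: [-2.97, 2.97], [-1.01, 2.36], [0.21, 2.38], [-0.96, 4.11], [0.2, 2.71], [-2.98, 2.98]. Speed limits (rad/s): [2.39, 2.39, 3.14, 3.14, 3.14, 3.14].

### API

Orientations are given as a 3x3 rotation matrix whose columns are the frame's x, y, z axes.
In Python, from plant import r gives the robot as it stands. The module is installed in compiled form; this text tells all that it offers.
- The arm moves only by the shell command python3 -m pendant 'ROWS' [FORCE]. ROWS is JSON, a list of rows, each a list of 3 entries, a list of its own where there are three numbers: the turn, a rotation vector about the tool's x, y, z each as a share of 0.15 rad, from -1 to 1, then the shift along the tool's x, y, z each as a share of 0.05 m, from -1 to 1, then the finger opening in mm, from 0 to 85.4. A call has 1 to 5 rows; each row shifts and turns the commanded pose from where the row before left it, along the tool's axes as they then stand; what a row does not reach is not made up. A row lasts 1/8 s, in which the tool goes at most 62.5 mm and 10.7 degrees, less where a joint would pass 70% of its speed; a pose out of reach is approached as far as the arm can. A call with a number of a shift or a turn outside -1 to 1 is refused whole. A call with a gripper value outside its range is refused whole. The fingers move at their own pace and stop on an object; FORCE is the grip in N (left out, the last holds). Time passes only in rows, so rows that do not move let the fingers close. It gives the time, the measured TCP pose, the force and the opening at its end, in the units of the state.
- r.observe(): the state, without advancing time (a new reading comes with each control period).
- r.grab_frame(name): name is "scene" or "top" or "wrist"; returns the picture (420x560x3 uint8, red, green, blue); there is no depth.
- r.calibration(name): a dict with "K" (3x3 intrinsics, pixels), "extrinsics" (4x4, takes a point from world to camera coordinates). Camera axes: x right, y down, z forward; pixel columns grow to the right and rows downward; lengths in m; the calibration is good to about 2 mm. A picture is of the moment at which its call begins: read the wrist's pose just before it. calibration takes no time and is no camera call; for the wrist camera it gives the pose at the moment of the call.
- r.hand_in(): hands the job in, once; it reports no verdict.
The state is a dict: "clock": time; "qpos": joint angles; "joint_vel": joint speeds; "joint_efforts": joint torques, N m; "tool_pos": TCP position; "ee_rot": TCP orientation; "wrist_force": force on the tool from outside, world axes, zero at the start; "torque": the same for the moment, N m; "grip_width": finger opening in m.
Only numpy, scipy, OpenCV 4.12 (cv2) and the standard library are available. Lean on these libraries where they do the work, as an engineer would, in place of code of your own. Each camera call takes 0.05 s, during which the arm holds its last target. There are 200 camera calls.

### The job

Fill the clear dispenser tube with the round white sampling dishes: set one at a time flat in the mouth and press it down past the sprung catches so that it drops onto the stack. Go on until the upper face of the topmost dish reaches the dark line on the tube, then stop; any dish not needed stays lying flat on the desk. Do not disturb the bottle, the vial or the tape roll.

Things in the scene. Friction and masses are not known exactly. Their poses are not given: they have to be found in the camera images.
- dispenser: upright clear tube on a round grey foot (104 mm across, 10 mm high), fixed to the desk. Bore 53 mm, wall 4 mm, top of lip 92 mm above the desk. Two open slots 36 mm wide, foot to lip, face its own +x and -x; fingers holding a dish across x can enter them from above. Sprung catches with grey housings (out to 46 mm from the axis) on its +y and -y sides. Origin: underside centre, z up.
- fill_line (a point): on the tube's axis at the height of the dark line round the outside of the tube, 54 mm above the desk; z up. Inside, a bottom plate was set beforehand at an unknown height (its upper face 14 to 37 mm above the desk), too stiff to move, so two or three dishes are needed.
- mouth (a point): centre of the tube's mouth at the top of the lip, 92 mm above the desk. The lip flares over its top 8 mm. A dish laid in the mouth rests level on the catches, its underside about 78 mm above the desk.
- catches (a point): on the tube's axis at the height of the catches' steel noses, 73 mm above the desk (two of 6 mm radius a side, centred 14 mm off in x, 24 mm in y, 3 mm into a dish's path). Pressing 5 to 10 N near the middle of a dish, with shut fingertips inside a 40 mm circle, springs them aside; the dish drops free once its upper face is 5 mm below this point.
- dish_1: sealed round sampling dish, plain white with a thin grey seam round the rim, 50 mm across and 14 mm thick, edges bevelled 2 mm, about 40 g, smooth plastic (friction about 0.3); starts lying flat on the desk. Origin at its centre, z along its axis; both faces alike.
- dish_2: sealed round sampling dish, plain white with a thin grey seam round the rim, 50 mm across and 14 mm thick, edges bevelled 2 mm, about 40 g, smooth plastic (friction about 0.3); starts lying flat on the desk. Origin at its centre, z along its axis; both faces alike.
- dish_3: sealed round sampling dish, plain white with a thin grey seam round the rim, 50 mm across and 14 mm thick, edges bevelled 2 mm, about 40 g, smooth plastic (friction about 0.3); starts lying flat on the desk. Origin at its centre, z along its axis; both faces alike.
- saline_bottle: white plastic bottle, 44 mm across, 134 mm tall; bystander. Origin at the centre of its underside.
- vial: small white-and-grey capped vial, 22 mm across, 47 mm tall; bystander. Origin at the centre of its underside.
- tape: roll of tan tape lying flat, 100 mm across, 25 mm high; bystander. Origin at the centre of its underside.
Mind the look-alikes: they are no part of the job. What is shaped like the dish_1 but orange or red is not meant.

How it is judged:
On the way, in this order (a step that is already met when the one before it is completed fails the run):
1. a first dish has been pressed past the catches and lies flat inside the tube (((horizontal distance between dish_1 and fill_line below 0.005 m and z of dish_1 in the frame of fill_line below 0.01 m and angle between the z axis of dish_1 and the z axis of dispenser, either way round below 0.12 rad) or (horizontal distance between dish_2 and fill_line below 0.005 m and z of dish_2 in the frame of fill_line below 0.01 m and angle between the z axis of dish_2 and the z axis of dispenser, either way round below 0.12 rad) or (horizontal distance between dish_3 and fill_line below 0.005 m and z of dish_3 in the frame of fill_line below 0.01 m and angle between the z axis of dish_3 and the z axis of dispenser, either way round below 0.12 rad))), for 0.2 s.
2. a second dish lies inside the tube below the catches as well ((((horizontal distance between dish_1 and fill_line below 0.005 m and z of dish_1 in the frame of fill_line below 0.01 m and angle between the z axis of dish_1 and the z axis of dispenser, either way round below 0.12 rad) and (horizontal distance between dish_2 and fill_line below 0.005 m and z of dish_2 in the frame of fill_line below 0.01 m and angle between the z axis of dish_2 and the z axis of dispenser, either way round below 0.12 rad)) or ((horizontal distance between dish_2 and fill_line below 0.005 m and z of dish_2 in the frame of fill_line below 0.01 m and angle between the z axis of dish_2 and the z axis of dispenser, either way round below 0.12 rad) and (horizontal distance between dish_3 and fill_line below 0.005 m and z of dish_3 in the frame of fill_line below 0.01 m and angle between the z axis of dish_3 and the z axis of dispenser, either way round below 0.12 rad)) or ((horizontal distance between dish_1 and fill_line below 0.005 m and z of dish_1 in the frame of fill_line below 0.01 m and angle between the z axis of dish_1 and the z axis of dispenser, either way round below 0.12 rad) and (horizontal distance between dish_3 and fill_line below 0.005 m and z of dish_3 in the frame of fill_line below 0.01 m and angle between the z axis of dish_3 and the z axis of dispenser, either way round below 0.12 rad)))), for 0.2 s.
At the end, for the whole second after the job is handed in: Top dish in the tube: upper face no more than 3 mm below the line and at most 17 mm above it (under the catches). Every dish is flat in the tube (within 7 degrees, 5 mm of the axis) or flat on the desk, over 60 mm from the tube axis; all at rest ((((horizontal distance between dish_1 and fill_line below 0.005 m and z of dish_1 in the frame of fill_line below 0.01 m and angle between the z axis of dish_1 and the z axis of dispenser, either way round below 0.12 rad) and z of dish_1 in the frame of fill_line above -0.01 m) or ((horizontal distance between dish_2 and fill_line below 0.005 m and z of dish_2 in the frame of fill_line below 0.01 m and angle between the z axis of dish_2 and the z axis of dispenser, either way round below 0.12 rad) and z of dish_2 in the frame of fill_line above -0.01 m) or ((horizontal distance between dish_3 and fill_line below 0.005 m and z of dish_3 in the frame of fill_line below 0.01 m and angle between the z axis of dish_3 and the z axis of dispenser, either way round below 0.12 rad) and z of dish_3 in the frame of fill_line above -0.01 m)) and ((horizontal distance between dish_1 and fill_line below 0.005 m and z of dish_1 in the frame of fill_line below 0.01 m and angle between the z axis of dish_1 and the z axis of dispenser, either way round below 0.12 rad) or (height (world z) of dish_1 below 0.012 m and horizontal distance between dish_1 and fill_line above 0.06 m and angle between the z axis of dish_1 and the z axis of dispenser, either way round below 0.12 rad)) and ((horizontal distance between dish_2 and fill_line below 0.005 m and z of dish_2 in the frame of fill_line below 0.01 m and angle between the z axis of dish_2 and the z axis of dispenser, either way round below 0.12 rad) or (height (world z) of dish_2 below 0.012 m and horizontal distance between dish_2 and fill_line above 0.06 m and angle between the z axis of dish_2 and the z axis of dispenser, either way round below 0.12 rad)) and ((horizontal distance between dish_3 and fill_line below 0.005 m and z of dish_3 in the frame of fill_line below 0.01 m and angle between the z axis of dish_3 and the z axis of dispenser, either way round below 0.12 rad) or (height (world z) of dish_3 below 0.012 m and horizontal distance between dish_3 and fill_line above 0.06 m and angle between the z axis of dish_3 and the z axis of dispenser, either way round below 0.12 rad)) and linear speed of each of dish_1, dish_2, dish_3 below 0.01 m/s); the robot touches nothing.
It fails at once if the saline_bottle is shifted by more than 25 mm (distance of saline_bottle from where it was at the start of the episode above 0.025 m).
It fails at once if the vial is shifted by more than 25 mm (distance of vial from where it was at the start of the episode above 0.025 m).
It fails at once if the tape is shifted by more than 25 mm (distance of tape from where it was at the start of the episode above 0.025 m).
It also fails if it takes over 72 s, if anything falls off the work surface, if the arm or the gripper's body presses on something with over 40 N, if the wrist force passes 120 N, or if a joint passes its speed limit or range.

## Working session

There is one attempt and no reset: what is moved stays moved. The work goes in short steps, Python scripts to look and compute and a shell command to move; the robot and the scene stay as the last step left them, time stands still between calls to the robot, and variables do not carry over. Pictures are saved under pics/ and viewed, about 8 in all and at most 12, crops included, and the job is handed in when it is done.

```bash
mkdir -p pics; python3 - <<'E'
from plant import r
import cv2,numpy as np
s=r.observe();print(s)
for n in("scene","top"):
    im=r.grab_frame(n);cv2.imwrite(f"pics/{n}0.png",im[:,:,::-1]);c=r.calibration(n);print(n,c["K"].tolist(),np.round(c["extrinsics"],4).tolist())
a=cv2.imread("pics/scene0.png");b=cv2.imread("pics/top0.png");cv2.imwrite("pics/both0.png",np.vstack([a,b])[:, :])
E
```

```text
{'clock': 0.0, 'qpos': array([-1.24506854e+00,  3.59511741e-01,  1.51142456e+00,  4.96234420e-06,
        1.27250391e+00, -1.15100119e-01]), 'joint_vel': array([ 0.00102164,  0.00212416, -0.00052473,  0.00042714, -0.00025076,
       -0.00159467]), 'joint_efforts': array([-6.89105946e-04, -5.27613437e+01, -2.78620470e+01, -3.30090970e-04,
        1.32912659e-02, -1.44746252e-06]), 'tool_pos': array([ 0.25578999, -0.54199739,  0.23045257]), 'ee_rot': array([[ 4.26686509e-01, -9.04399402e-01, -5.86723063e-04],
       [-9.04397732e-01, -4.26686857e-01,  1.75193146e-03],
       [-1.83479278e-03, -2.16894509e-04, -9.99998293e-01]]), 'wrist_force': array([ 0.29051832,  0.32134794, -0.73348465]), 'torque': array([0.01646346, 0.00564871, 0.00514989]), 'grip_width': 0.08513604028547544}
scene [[524.2128782502165, 0.0, 271.23740790089784], [0.0, 524.2128782502165, 206.25109897740018], [0.0, 0.0, 1.0]] [[-0.863, -0.5052, 0.0079, 0.2884], [-0.2874, 0.4779, -0.8301, 0.2797], [0.4156, -0.7186, -0.5576, 0.7612], [0.0, 0.0, 0.0, 1.0]]
top [[385.24844873867437, 0.0, 281.10721828092215], [0.0, 385.24844873867437, 211.86829272076133], [0.0, 0.0, 1.0]] [[0.0162, -0.9991, 0.0398, -0.1893], [-0.9934, -0.0206, -0.113, 0.4626], [0.1137, -0.0377, -0.9928, 0.8605], [0.0, 0.0, 0.0, 1.0]]
```

View pics/top0.png

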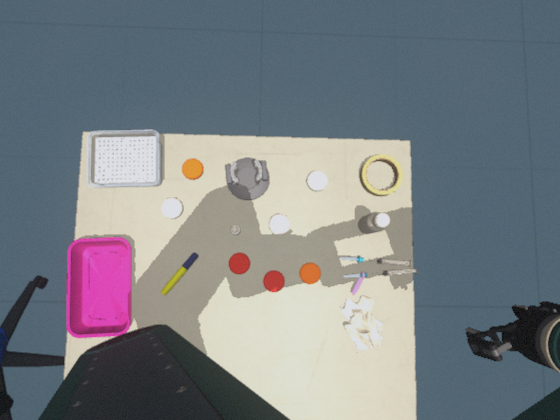

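View pics/scene0.png

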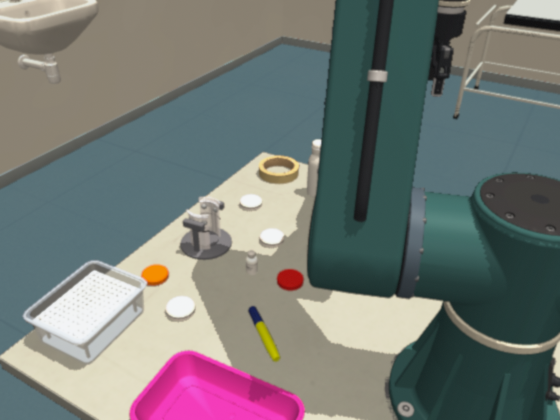

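The top view shows white dishes near (172,208), (317,181) and (279,225), the dispenser at (247,178), the vial at (236,230), the bottle at (376,222) and the tape at (380,175). The orange and red discs are the decoys. The scene view agrees with this.

```bash
cat > h.py <<'E'
import numpy as np,cv2
from plant import r
def cast(cal,uv,z):
    K=cal["K"];E=np.array(cal["extrinsics"]);R,t=E[:3,:3],E[:3,3]
    C=-R.T@t;d=R.T@np.linalg.inv(K)@np.array([uv[0],uv[1],1.]);return C+d*(z-C[2])/d[2]
def proj(cal,p):
    E=np.array(cal["extrinsics"]);q=np.array(cal["K"])@(E[:3,:3]@p+E[:3,3]);return q[:2]/q[2]
def to_tool(dw):  # world displacement -> shares
    s=r.observe();return np.round(s["ee_rot"].T@np.array(dw)/0.05,2)
E
python3 - <<'E'
from h import *
im=cv2.imread("pics/top0.png");cal=r.calibration("top")
big=cv2.resize(im[140:250,190:340],None,fx=5,fy=5,interpolation=cv2.INTER_CUBIC);cv2.imwrite("pics/crop1.png",big)
hsv=cv2.cvtColor(im,cv2.COLOR_BGR2HSV)
for (u,v) in [(172,208),(317,181),(279,225)]:
    w=hsv[v-16:v+17,u-16:u+17]
    m=(w[...,1]<28)&(w[...,2]>120)
    n,l,st,ce=cv2.connectedComponentsWithStats(m.astype(np.uint8));k=1+st[1:,4].argmax()
    c=ce[k]+[u-16,v-16];print(c,st[k],cast(cal,c,.012).round(4))
for n,uv,z in [("foot",(247,179),.01),("vial",(236,230),.047),("bottle",(382,220),.134),("tape",(380,175),.02),("or",(193,169),.014),("red",(239,263),.014),("traycorner",(160,187),.03)]:print(n,cast(cal,uv,z).round(3))
E
```

```text
[169.79529412 208.22588235] [  0   4  27  26 425] [0.4712 0.0787 0.012 ]
[315.39254386 183.14912281] [  0   5  28  28 456] [ 0.5387 -0.2622  0.012 ]
[279.29062087 221.73976222] [  0   0  33  32 757] [ 0.4446 -0.1775  0.012 ]
foot [ 0.545 -0.099  0.01 ]
vial [ 0.421 -0.079  0.047]
bottle [ 0.442 -0.385  0.134]
tape [ 0.561 -0.416  0.02 ]
or [0.565 0.029 0.014]
red [ 0.347 -0.086  0.014]
traycorner [0.518 0.099 0.03 ]
```

View pics/crop1.png

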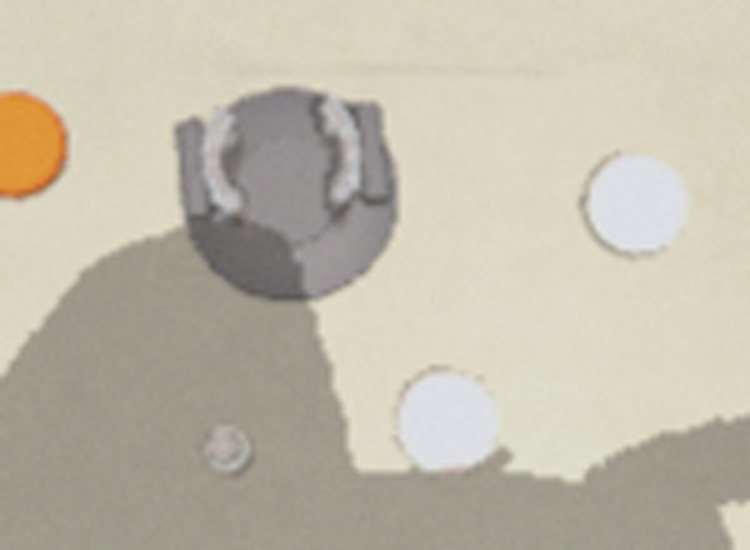

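```bash
python3 - <<'E'
from h import *
im=cv2.imread("pics/top0.png").astype(int);cal=r.calibration("top")
m=((im[...,0]-im[...,2]>-3)&(im.min(2)>150)).astype(np.uint8)
n,l,st,ce=cv2.connectedComponentsWithStats(m)
for k in range(1,n):
    if 200<st[k,4]<700: print(ce[k].round(1),st[k],cast(cal,ce[k],.014).round(4))
print("mouth",cast(cal,(246,172),.092).round(4),"foot",cast(cal,(248,178.7),.01).round(4))
s=r.observe();print(to_tool(np.array([.5387,-.2622,.231])-s["tool_pos"]))
E
```

```text
[317.2 180.2] [308 171  19  19 275] [ 0.5455 -0.2663  0.014 ]
[171.1 207.8] [162 198  20  20 298] [0.4719 0.0752 0.014 ]
[279.1 223.8] [270 215  19  19 285] [ 0.4395 -0.1771  0.014 ]
[353.6 307.3] [342 299  27  22 246] [ 0.2499 -0.3522  0.014 ]
mouth [ 0.5442 -0.1008  0.092 ] foot [ 0.546  -0.1014  0.01  ]
[-2.65 -7.51 -0.  ]
```

```bash
python3 -m pendant '[[[0,0,0],[-0.31,-0.95,0],85],[[0,0,0],[-0.31,-0.95,0],85],[[0,0,0],[-0.31,-0.95,0],85],[[0,0,0],[-0.31,-0.95,0],85],[[0,0,0],[-0.31,-0.95,0],85]]' 20
python3 -m pendant '[[[0,0,0],[-0.31,-0.95,0],85],[[0,0,0],[-0.31,-0.95,0],85],[[0,0,0],[-0.31,-0.95,0],85],[[0,0,-1],[0,0,0],85],[[0,0,-1],[0,0,0],85]]'
python3 -m pendant '[[[0,0,-1],[0,0,0],85],[[0,0,-1],[0,0,0],85],[[0,0,-1],[0,0,0],85],[[0,0,-1],[0,0,0],85],[[0,0,-1],[0,0,0],85]]'
python3 -m pendant '[[[0,0,-1],[0,0,0],85],[[0,0,0],[0,0,0],85]]'
python3 - <<'E'
from h import *
cal=r.calibration("wrist");s=r.observe();im=r.grab_frame("wrist");cv2.imwrite("pics/w1.png",im[:,:,::-1])
print(s["tool_pos"],s["ee_rot"]);np.savez("w1",K=cal["K"],extrinsics=cal["extrinsics"])
E
```

```text
clock: 0.72
tool_pos: [0.4386, -0.3698, 0.231]
ee_rot: [[0.427, -0.904, -0.0], [-0.904, -0.427, 0.001], [-0.001, 0.0, -1.0]]
wrist_force: [0.0, 0.3, -0.4]
grip_width: 0.0848
clock: 1.35
tool_pos: [0.547, -0.2673, 0.2307]
ee_rot: [[0.68, -0.733, -0.001], [-0.733, -0.68, 0.001], [-0.001, 0.0, -1.0]]
wrist_force: [-0.3, 0.6, -1.0]
grip_width: 0.085
clock: 1.98
tool_pos: [0.5464, -0.2681, 0.2308]
ee_rot: [[0.997, -0.075, -0.001], [-0.075, -0.997, 0.001], [-0.001, -0.001, -1.0]]
wrist_force: [0.0, -0.5, 0.9]
grip_width: 0.0851
clock: 2.22
tool_pos: [0.5465, -0.2681, 0.2308]
ee_rot: [[0.998, 0.069, -0.001], [0.069, -0.998, 0.001], [-0.001, -0.001, -1.0]]
wrist_force: [0.5, 0.1, 0.5]
grip_width: 0.085
[ 0.54646583 -0.26814563  0.23083234] [[ 9.97643156e-01  6.86110486e-02 -8.10389859e-04]
 [ 6.86115780e-02 -9.97643241e-01  6.44659811e-04]
 [-7.64249179e-04 -6.98742576e-04 -9.99999464e-01]]
```

View pics/w1.png

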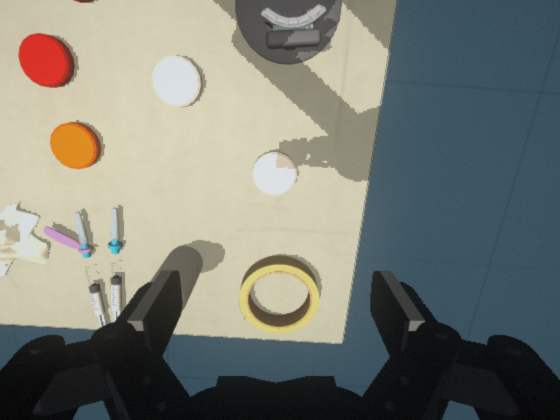

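The wrist view shows dish A at (275,173), half of it in shadow, and dish B at (176,81). The dispenser is at the top edge with one housing at (293,38), and the tape is at (280,295).

```bash
python3 - <<'E'
from h import *
im=cv2.imread("pics/w1.png").astype(int);cal=dict(np.load("w1.npz"))
d=im[...,0]-im[...,2]
for u,v in[(275,173),(176,81)]:
    w=slice(v-35,v+36),slice(u-35,u+36)
    print(d[v,u-15:u+16:5],d[v,u-34:u-25:3],im[v-12,u+10],im[v+25,u-5],im[v-20,u+33])
    m=((im[w]@np.array([1.,0,-.93])>-2)&(im[w].min(2)>90)).astype(np.uint8)
    m=cv2.morphologyEx(m,cv2.MORPH_OPEN,np.ones((3,3),np.uint8))
    c=max(cv2.findContours(m,0,1)[0],key=cv2.contourArea);h=cv2.convexHull(c)
    (x,y),ax,an=cv2.fitEllipse(h);p=(x+u-35,y+v-35);print(p,ax,cv2.boundingRect(c),cast(cal,p,.010).round(4))
E
```

```text
[8 8 7 8 7 9 9] [-31 -30 -29] [174 197 211] [183 209 214] [135 158 163]
(273.34131622314453, 173.59412002563477) (40.72166061401367, 42.7490119934082) (13, 16, 42, 41) [ 0.5444 -0.2655  0.01  ]
[ 9  9  9  9 10  9  9] [-30 -30 -30] [226 222 217] [189 213 216] [179 204 211]
(174.61294174194336, 80.55864334106445) (44.46862030029297, 50.10990524291992) (11, 10, 46, 49) [ 0.4372 -0.176   0.01  ]
```

```bash
python3 -m pendant '[[[0,0,0],[-0.02,-0.05,1],70],[[0,0,0],[0,0,1],70],[[0,0,0],[0,0,0.8],70],[[0,0,0],[0,0,0.3],70],[[0,0,0],[0,0,0],70]]' 30
python3 - <<'E'
from h import *
cal=r.calibration("wrist");s=r.observe();im=r.grab_frame("wrist");cv2.imwrite("pics/w2.png",im[:,:,::-1])
np.savez("w2",K=cal["K"],extrinsics=cal["extrinsics"])
E=np.array(cal["extrinsics"]);print(s["tool_pos"],"cam",-E[:3,:3].T@E[:3,3],"fwd",E[2,:3])
p=s["tool_pos"];print(proj(cal,p),proj(cal,np.array([.5455,-.2655,.014])),proj(cal,p+[0,0,.019]))
E
```

```text
clock: 2.9
tool_pos: [0.5453, -0.2657, 0.0758]
ee_rot: [[0.998, 0.069, -0.001], [0.069, -0.998, 0.001], [-0.001, -0.001, -1.0]]
wrist_force: [-0.2, 0.2, 0.9]
grip_width: 0.0698
[ 0.54525588 -0.2657067   0.07578721] cam [ 0.54043995 -0.18544543  0.21707002] fwd [ 0.02093118 -0.30970737 -0.95060151]
[274.23640641 276.02134892] [275.06681078 228.41312501] [274.02790491 298.49655656]
```

View pics/w2.png

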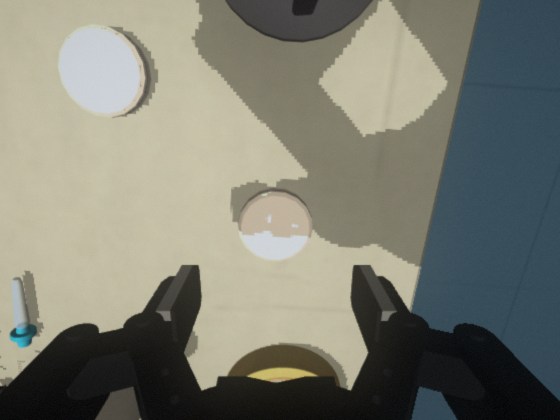

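Dish A is at (275,226), midway between the fingertips at (182,268) and (368,268), and within about 1 mm of the prediction (275,228). I'll go down and grip it.

```bash
python3 -m pendant '[[[0,0,0],[0,-0.02,1],66],[[0,0,0],[0,0,0.3],66],[[0,0,0],[0,0,0.14],66],[[0,0,0],[0,0,0.0],66]]' 30
python3 -m pendant '[[[0,0,0],[0,0,0],40],[[0,0,0],[0,0,0],40],[[0,0,0],[0,0,0],40],[[0,0,0],[0,0,0],40]]' 30
```

```text
clock: 3.45
tool_pos: [0.5461, -0.2653, 0.0052]
ee_rot: [[0.998, 0.07, 0.001], [0.07, -0.998, -0.001], [0.001, 0.001, -1.0]]
wrist_force: [-0.4, 0.2, 0.4]
grip_width: 0.0664
clock: 3.95
tool_pos: [0.5465, -0.2655, 0.0061]
ee_rot: [[0.998, 0.07, 0.002], [0.07, -0.998, -0.001], [0.002, 0.001, -1.0]]
wrist_force: [-0.8, 1.0, 5.8]
grip_width: 0.0476
```

```bash
python3 -m pendant '[[[0,0,0],[0,0,0],60],[[0,0,0],[0,0,0],60],[[0,0,0],[0,0,0.1],60],[[0,0,0],[0,0,0],60]]' 30
python3 -m pendant '[[[0,0,0],[0,0,0.08],60],[[0,0,0],[0,0,0],60]]' 30
```

```text
clock: 4.45
tool_pos: [0.545, -0.2646, -0.0013]
ee_rot: [[0.998, 0.07, -0.001], [0.07, -0.998, 0.001], [-0.001, -0.001, -1.0]]
wrist_force: [0.5, 0.4, -0.8]
grip_width: 0.0601
clock: 4.7
tool_pos: [0.5455, -0.2649, -0.005]
ee_rot: [[0.998, 0.07, -0.0], [0.07, -0.998, 0.0], [-0.0, -0.0, -1.0]]
wrist_force: [0.1, -0.7, -0.8]
grip_width: 0.06
```

```bash
python3 -m pendant '[[[0,0,0],[0,0,0],46],[[0,0,0],[0,0,0],46],[[0,0,0],[0,0,0],46]]' 25
```

```text
clock: 5.08
tool_pos: [0.5471, -0.2658, -0.0027]
ee_rot: [[0.998, 0.07, 0.003], [0.07, -0.998, -0.002], [0.003, 0.002, -1.0]]
wrist_force: [-0.2, 0.6, 15.7]
grip_width: 0.0489
```

```bash
python3 -m pendant '[[[0,0,0],[0,0,-0.05],46],[[0,0,0],[0,0,0],46]]' 30; python3 -m pendant '[[[0,0,0],[0,0,-0.5],46],[[0,0,0],[0,0,-1],46],[[0,0,0],[0,0,-1],46],[[0,0,0],[0,0,0],46]]' 30
python3 - <<'E'
from h import *
cal=r.calibration("wrist");s=r.observe();im=r.grab_frame("wrist");cv2.imwrite("pics/w3.png",im[:,:,::-1]);print(s["tool_pos"])
np.savez("w3",K=cal["K"],extrinsics=cal["extrinsics"])
E
```

```text
clock: 5.32
tool_pos: [0.5454, -0.2648, -0.0023]
ee_rot: [[0.998, 0.07, -0.0], [0.07, -0.998, 0.0], [-0.0, -0.0, -1.0]]
wrist_force: [-0.4, -0.2, -0.9]
grip_width: 0.0482
clock: 5.82
tool_pos: [0.5481, -0.2665, 0.1266]
ee_rot: [[0.998, 0.07, 0.006], [0.07, -0.998, -0.004], [0.006, 0.004, -1.0]]
wrist_force: [0.5, 0.4, -1.9]
grip_width: 0.0483
[ 0.54810782 -0.26652688  0.12655175]
```

View pics/w3.png

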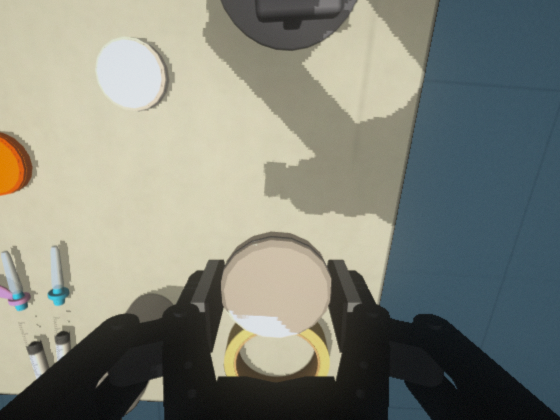

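Dish A is held level with its top face centred near (275,287). The fingers sit on both sides of its rim.

```bash
python3 -m pendant '[[[0,0,0],[0.03,-0.8,-0.4],46],[[0,0,0],[0.03,-0.8,-0.3],46],[[0,0,0],[0,0,0],46],[[0,0,0],[0,0,0],46]]' 30
python3 - <<'E'
from h import *
w3=dict(np.load("w3.npz"));print("dish in w3",cast(w3,(275.5,287),.1266+.0165).round(4))
cal=r.calibration("wrist");s=r.observe();im=r.grab_frame("wrist");cv2.imwrite("pics/w4.png",im[:,:,::-1]);print(s["tool_pos"])
cv2.imwrite("pics/w4b.png",cv2.resize(im[:,:,::-1],None,fx=1.4,fy=1.4,interpolation=cv2.INTER_CUBIC))
np.savez("w4",K=cal["K"],extrinsics=cal["extrinsics"])
E
```

```text
clock: 6.38
tool_pos: [0.5422, -0.1848, 0.1563]
ee_rot: [[0.998, 0.071, -0.002], [0.071, -0.998, 0.001], [-0.002, -0.001, -1.0]]
wrist_force: [-0.2, -0.8, 0.5]
grip_width: 0.0482
dish in w3 [ 0.5483 -0.2623  0.1431]
[ 0.5421521  -0.18478777  0.15628807]
```

View pics/w4b.png

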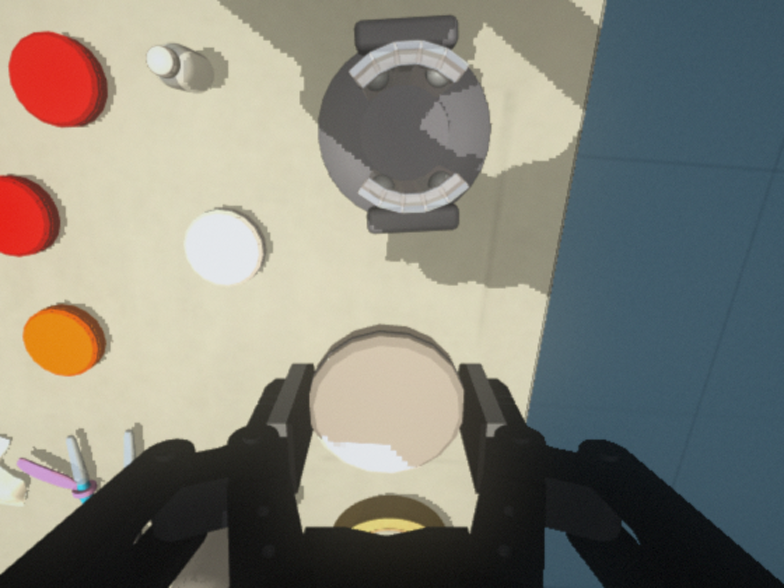

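```bash
python3 - <<'E'
from h import *
c=dict(np.load("w4.npz"))
f=lambda u,v,z:cast(c,(u/1.4,v/1.4),z)
print("dish",f(386,402,.1563+.0165).round(4))
a,b=f(410.5,40,.092),f(411.5,213,.092);print("mouth",a.round(4),b.round(4),(a+b)/2,np.linalg.norm(a-b))
# lip arc end corners (outer): UL, UR, LL, LR
P=[f(*p,.092) for p in[(352,80),(467,78),(360,190),(467,185)]];print(np.round(P,4),np.mean(P,0).round(4))
for p,q in[((357,22),(457,15)),((358,51),(458,43)),((368,210),(459,205)),((370,233),(457,229))]:
    d=f(*q,.085)-f(*p,.085);print(np.degrees(np.arctan2(d[1],d[0])).round(1),np.linalg.norm(d).round(4))
d=f(410,30,.085)-f(413.5,218,.085);print("hous axis",np.degrees(np.arctan2(-d[0],d[1])))
# automatic lip circle: bright grey pixels
im=cv2.imread("pics/w4.png");g=im[20:160,240:345];hsv=cv2.cvtColor(g,cv2.COLOR_BGR2HSV)
m=((hsv[...,1]<28)&(hsv[...,2]>125)).astype(np.uint8);cs=[k for k in cv2.findContours(m,0,1)[0] if cv2.contourArea(k)>100]
print([(cv2.boundingRect(k),cv2.contourArea(k)) for k in cs])
pts=np.vstack(cs)[:,0]+[240,20];(x,y),rr=cv2.minEnclosingCircle(pts.astype(np.float32));print((x,y),rr,cast(c,(x,y),.092),rr/c["K"][0,0]*.2)
E
```

```text
dish [ 0.5426 -0.1807  0.1728]
mouth [ 0.544  -0.0661  0.092 ] [ 0.5505 -0.1342  0.092 ] [ 0.54723597 -0.10013344  0.092     ] 0.06837519351097222
[[ 0.5216 -0.0822  0.092 ]
 [ 0.5681 -0.0782  0.092 ]
 [ 0.5272 -0.1258  0.092 ]
 [ 0.5734 -0.1204  0.092 ]] [ 0.5476 -0.1017  0.092 ]
7.6 0.0405
8.2 0.0412
7.2 0.0415
6.8 0.0403
hous axis 6.215000283770064
[((0, 83, 95, 50), 1743.5), ((60, 44, 45, 48), 1419.5), ((9, 8, 86, 35), 1478.5)]
(288.5, 91.0) 64.92505645751953 [ 0.54412875 -0.09883845  0.092     ] 0.03924735082121206
```

```bash
python3 -m pendant '[[[0,0,-0.35],[0,0,0],46],[[0,0,0],[0.14,-0.8,0],46],[[0,0,0],[0.14,-0.77,0],46],[[0,0,0],[0,0,0.6],46],[[0,0,0],[0,0,0.36],46]]' 30
python3 -m pendant '[[[0,0,0],[0,0,0],46],[[0,0,0],[0,0,0],46]]' 30
python3 - <<'E'
from h import *
cal=r.calibration("wrist");s=r.observe();im=r.grab_frame("wrist");print(s["tool_pos"])
np.savez("w5",K=cal["K"],extrinsics=cal["extrinsics"])
cv2.imwrite("pics/w5.png",im[:,:,::-1])
cv2.imwrite("pics/w5b.png",cv2.resize(im[150:400,160:390,::-1],None,fx=2.4,fy=2.4,interpolation=cv2.INTER_CUBIC))
E
```

```text
clock: 7.05
tool_pos: [0.5464, -0.1055, 0.1078]
ee_rot: [[0.993, 0.122, -0.002], [0.122, -0.993, 0.001], [-0.002, -0.001, -1.0]]
wrist_force: [-0.4, -0.4, -0.1]
grip_width: 0.0487
clock: 7.3
tool_pos: [0.5475, -0.1061, 0.1098]
ee_rot: [[0.993, 0.121, -0.0], [0.121, -0.993, -0.0], [-0.0, -0.0, -1.0]]
wrist_force: [0.8, -0.0, -0.5]
grip_width: 0.0483
[ 0.5474846  -0.10608558  0.10982922]
```

View pics/w5b.png

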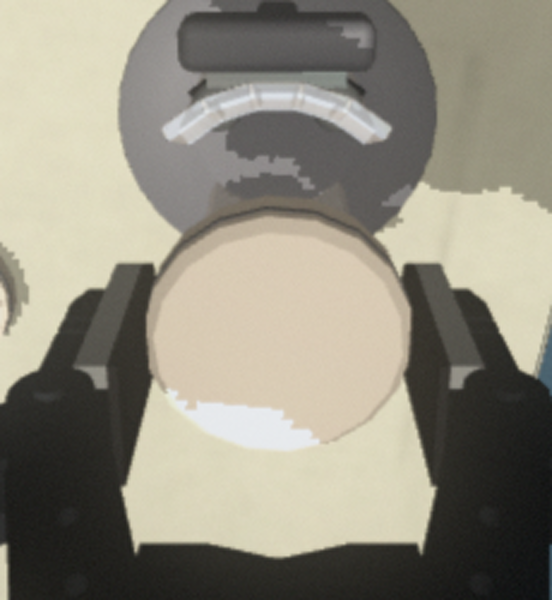

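```bash
python3 - <<'E'
from h import *
c=dict(np.load("w5.npz"));s=r.observe();f=lambda u,v,z:cast(c,(u/2.4+160,v/2.4+150),z)
z=.1098+.0023+.012
for zz in(z,z-.002):
  P=[f(279,213,zz),f(279,450,zz),f(148,325,zz),f(410,325,zz)];print(np.round(P,4),"d",np.linalg.norm(P[0]-P[1]).round(4),np.linalg.norm(P[2]-P[3]).round(4),"ctr",((P[0]+P[1])/2).round(4))
a=f(277,83,.092);print("arc outer top",a,"ctr if R34",a+34e-3*np.array([.121,-.993,0]))
L,R=f(163,130,.092),f(390,128,.092);print(L,R,(L+R)/2,np.linalg.norm(L-R));print(s["tool_pos"])
E
```

```text
[[ 0.5453 -0.0805  0.1241]
 [ 0.5514 -0.1297  0.1241]
 [ 0.5243 -0.1054  0.1241]
 [ 0.5717 -0.0996  0.1241]] d 0.0496 0.0477 ctr [ 0.5483 -0.1051  0.1241]
[[ 0.5454 -0.0814  0.1221]
 [ 0.5516 -0.1314  0.1221]
 [ 0.5241 -0.1066  0.1221]
 [ 0.5722 -0.1007  0.1221]] d 0.0504 0.0485 ctr [ 0.5485 -0.1064  0.1221]
arc outer top [ 0.5431023  -0.06550558  0.092     ] ctr if R34 [ 0.5472163  -0.09926758  0.092     ]
[ 0.52059312 -0.07848425  0.092     ] [ 0.5678039  -0.07224871  0.092     ] [ 0.54419851 -0.07536648  0.092     ] 0.04762078773068986
[ 0.54777396 -0.10603814  0.1102386 ]
```

The held dish is centred at about (0.548,-0.1055). By symmetry of the lip arcs the mouth is at about (0.547,-0.100), and the jaws line up with the slots. I'll shift about 5.5 mm in +y and go down slowly, watching the force.

```bash
python3 -m pendant '[[[0,0,0],[-0.01,-0.11,0.1],46],[[0,0,0],[0,0,0.2],46],[[0,0,0],[0,0,0.2],46],[[0,0,0],[0,0,0],46]]' 30
python3 -m pendant '[[[0,0,0],[0,0,0.05],46],[[0,0,0],[0,0,0],46]]' 30;python3 -m pendant '[[[0,0,0],[0,0,0.05],46],[[0,0,0],[0,0,0],46]]' 30
```

```text
clock: 7.85
tool_pos: [0.5451, -0.0996, 0.0836]
ee_rot: [[0.992, 0.122, -0.002], [0.122, -0.992, 0.001], [-0.002, -0.001, -1.0]]
wrist_force: [0.1, 0.2, 0.0]
grip_width: 0.0483
clock: 8.1
tool_pos: [0.5461, -0.0999, 0.0823]
ee_rot: [[0.993, 0.122, 0.0], [0.122, -0.993, 0.0], [0.0, -0.0, -1.0]]
wrist_force: [0.1, -0.1, -0.1]
grip_width: 0.0482
clock: 8.35
tool_pos: [0.546, -0.0999, 0.0798]
ee_rot: [[0.993, 0.122, -0.0], [0.122, -0.993, 0.0], [-0.0, -0.0, -1.0]]
wrist_force: [-0.3, -0.3, -0.9]
grip_width: 0.0484
```

```bash
python3 -m pendant '[[[0,0,0],[0,0,0.04],46],[[0,0,0],[0,0,0],46]]' 30;python3 -m pendant '[[[0,0,0],[0,0,0.04],46],[[0,0,0],[0,0,0],46]]' 30;python3 -m pendant '[[[0,0,0],[0,0,0.02],46],[[0,0,0],[0,0,0],46]]' 30
```

```text
clock: 8.6
tool_pos: [0.5459, -0.0998, 0.0776]
ee_rot: [[0.993, 0.122, -0.0], [0.122, -0.993, 0.0], [-0.0, -0.0, -1.0]]
wrist_force: [-0.9, -0.8, 0.2]
grip_width: 0.0483
clock: 8.85
tool_pos: [0.5459, -0.0998, 0.0756]
ee_rot: [[0.993, 0.122, -0.0], [0.122, -0.993, 0.0], [-0.0, -0.0, -1.0]]
wrist_force: [0.2, 0.5, -0.5]
grip_width: 0.0485
clock: 9.1
tool_pos: [0.546, -0.0999, 0.0747]
ee_rot: [[0.993, 0.122, -0.0], [0.122, -0.993, 0.0], [-0.0, -0.0, -1.0]]
wrist_force: [-0.4, -0.8, -0.8]
grip_width: 0.0486
```

```bash
python3 -m pendant '[[[0,0,0],[0,0,0],54],[[0,0,0],[0,0,0],62],[[0,0,0],[0,0,0],62],[[0,0,0],[0,0,-0.5],62],[[0,0,0],[0,0,-0.7],62]]' 30
python3 -m pendant '[[[0,0,0],[0,0,0],0],[[0,0,0],[0,0,0],0],[[0,0,0],[0,0,0],0]]' 30
python3 - <<'E'
from h import *
cal=r.calibration("wrist");s=r.observe();im=r.grab_frame("wrist");print(s["tool_pos"])
np.savez("w6",K=cal["K"],extrinsics=cal["extrinsics"])
cv2.imwrite("pics/w6.png",im[:,:,::-1])
cv2.imwrite("pics/w6b.png",cv2.resize(im[130:400,130:420,::-1],None,fx=2.2,fy=2.2,interpolation=cv2.INTER_CUBIC))
E
```

```text
clock: 9.72
tool_pos: [0.5451, -0.0996, 0.1346]
ee_rot: [[0.993, 0.122, -0.003], [0.122, -0.993, 0.001], [-0.002, -0.001, -1.0]]
wrist_force: [-0.2, -0.1, -0.3]
grip_width: 0.0618
clock: 10.1
tool_pos: [0.5451, -0.0996, 0.1337]
ee_rot: [[0.993, 0.122, -0.002], [0.122, -0.993, 0.001], [-0.002, -0.001, -1.0]]
wrist_force: [-0.4, 0.1, -0.7]
grip_width: 0.0073
[ 0.54510577 -0.09959615  0.13368067]
```

View pics/w6b.png

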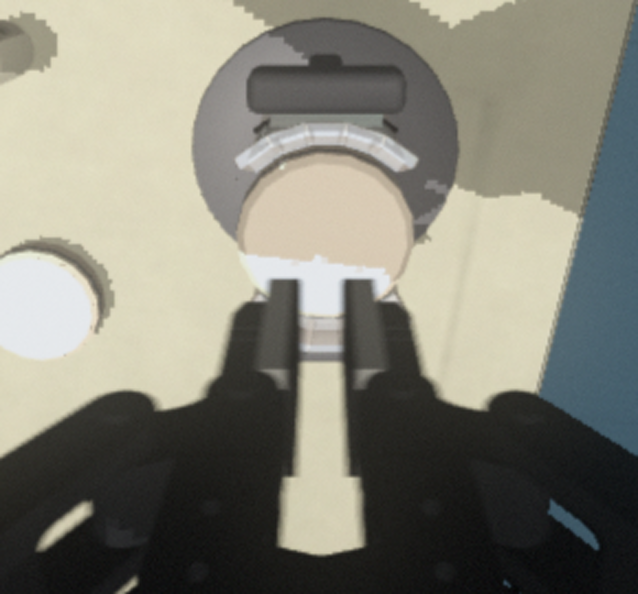

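The dish sits centred in the mouth: it spans 238–414 across and 155–318 down in the crop, and the lip arcs span 236–417.

```bash
python3 - <<'E'
from h import *
c=dict(np.load("w6.npz"));f=lambda u,v,z:cast(c,(u/2.2+130,v/2.2+130),z)
P=[f(326,155,.09),f(322,318,.09),f(238,236,.09),f(414,232,.09)];print(np.round(P,4),((P[0]+P[1])/2).round(4),((P[2]+P[3])/2).round(4),np.linalg.norm(P[0]-P[1]),np.linalg.norm(P[2]-P[3]))
a,b=f(325,122,.092),f(322,348,.092);print(a,b,(a+b)/2)
E
```

```text
[[ 0.5441 -0.0747  0.09  ]
 [ 0.5491 -0.1231  0.09  ]
 [ 0.523  -0.1008  0.09  ]
 [ 0.5709 -0.0936  0.09  ]] [ 0.5466 -0.0989  0.09  ] [ 0.547  -0.0972  0.09  ] 0.048674421284374214 0.04839779321265769
[ 0.54268452 -0.06528913  0.092     ] [ 0.55016051 -0.13161009  0.092     ] [ 0.54642252 -0.09844961  0.092     ]
```

```bash
python3 -m pendant '[[[0,0,0],[0.03,-0.01,0.3],0],[[0,0,0],[0,0,0.42],0],[[0,0,0],[0,0,0.06],0],[[0,0,0],[0,0,0.06],0],[[0,0,0],[0,0,0],0]]' 30
python3 -m pendant '[[[0,0,0],[0,0,0.06],0],[[0,0,0],[0,0,0.06],0],[[0,0,0],[0,0,0],0]]'
python3 -m pendant '[[[0,0,0],[0,0,0.06],0],[[0,0,0],[0,0,0.06],0],[[0,0,0],[0,0,0],0]]'
```

```text
clock: 10.78
tool_pos: [0.5476, -0.0993, 0.0929]
ee_rot: [[0.993, 0.122, 0.0], [0.122, -0.993, 0.0], [0.0, 0.0, -1.0]]
wrist_force: [0.4, 0.6, -0.2]
grip_width: -0.0003
clock: 11.15
tool_pos: [0.5478, -0.0993, 0.0869]
ee_rot: [[0.993, 0.122, 0.001], [0.122, -0.993, -0.0], [0.001, 0.0, -1.0]]
wrist_force: [0.8, -0.8, 0.4]
grip_width: 0.0
clock: 11.52
tool_pos: [0.5468, -0.099, 0.0802]
ee_rot: [[0.993, 0.122, -0.002], [0.122, -0.993, 0.001], [-0.001, -0.001, -1.0]]
wrist_force: [-0.2, 0.1, -0.6]
grip_width: 0.0001
```

```bash
for i in 1; do python3 -m pendant '[[[0,0,0],[0,0,0.06],0],[[0,0,0],[0,0,0],0]]'; done
python3 -m pendant '[[[0,0,0],[0,0,0.06],0],[[0,0,0],[0,0,0],0]]'
python3 -m pendant '[[[0,0,0],[0,0,0.06],0],[[0,0,0],[0,0,0],0]]'
python3 -m pendant '[[[0,0,0],[0,0,0.06],0],[[0,0,0],[0,0,0],0]]'
python3 -m pendant '[[[0,0,0],[0,0,0.04],0],[[0,0,0],[0,0,0],0]]'
```

```text
clock: 11.78
tool_pos: [0.547, -0.0991, 0.0773]
ee_rot: [[0.993, 0.122, -0.001], [0.122, -0.993, 0.0], [-0.001, -0.001, -1.0]]
wrist_force: [-0.2, -0.1, 0.1]
grip_width: -0.0
clock: 12.02
tool_pos: [0.5472, -0.0991, 0.0745]
ee_rot: [[0.993, 0.122, -0.001], [0.122, -0.993, 0.0], [-0.001, -0.0, -1.0]]
wrist_force: [-0.6, 1.0, 0.6]
grip_width: -0.0
clock: 12.28
tool_pos: [0.5473, -0.0991, 0.0715]
ee_rot: [[0.993, 0.122, -0.001], [0.122, -0.993, 0.0], [-0.0, -0.0, -1.0]]
wrist_force: [-0.8, 0.5, -0.5]
grip_width: -0.0002
clock: 12.52
tool_pos: [0.5473, -0.0991, 0.0685]
ee_rot: [[0.993, 0.122, -0.0], [0.122, -0.993, 0.0], [-0.0, -0.0, -1.0]]
wrist_force: [-0.5, 0.3, -0.4]
grip_width: 0.0001
clock: 12.78
tool_pos: [0.5474, -0.0992, 0.0667]
ee_rot: [[0.993, 0.122, -0.0], [0.122, -0.993, 0.0], [-0.0, -0.0, -1.0]]
wrist_force: [-0.0, -0.0, 0.2]
grip_width: -0.0001
```

```bash

python3 -m pendant '[[[0,0,0],[0,0,0.08],0],[[0,0,0],[0,0,0.08],0],[[0,0,0],[0,0,0],0]]'
python3 -m pendant '[[[0,0,0],[0,0,0.06],0],[[0,0,0],[0,0,0.06],0],[[0,0,0],[0,0,0],0]]'
python3 - <<'E'
from h import *
for n in("scene",):
    im=r.grab_frame(n);cv2.imwrite(f"pics/{n}1.png",im[:,:,::-1]);cv2.imwrite(f"pics/{n}1b.png",cv2.resize(im[150:300,130:290,::-1],None,fx=3.7,fy=3.7,interpolation=cv2.INTER_CUBIC))
E
```

```text
clock: 13.15
tool_pos: [0.5471, -0.0991, 0.0583]
ee_rot: [[0.993, 0.122, -0.001], [0.122, -0.993, 0.0], [-0.001, -0.001, -1.0]]
wrist_force: [0.1, 0.7, -0.1]
grip_width: -0.0001
clock: 13.52
tool_pos: [0.5472, -0.0991, 0.0525]
ee_rot: [[0.993, 0.122, -0.001], [0.122, -0.993, 0.0], [-0.001, -0.0, -1.0]]
wrist_force: [-0.6, 0.2, -0.8]
grip_width: 0.0001
```

View pics/scene1b.png

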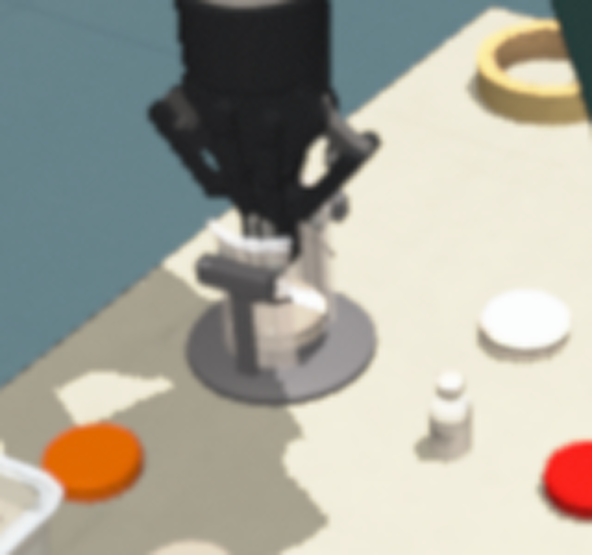

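The dish has dropped and lies low in the tube (crop 300,310). The bystanders are untouched. I'll refine dish B from the saved, fully lit wrist frames and move on.

```bash
python3 -m pendant '[[[0,0,0],[0,0,-0.95],0],[[0,0,0],[0,0,-0.95],30],[[0,0,0],[0,0,-0.85],70],[[0,0,0],[-0.75,0.4,0],70],[[0,0,0],[-0.8,0.43,0],70]]' 30
python3 -m pendant '[[[0,0,0],[-0.8,0.43,0],70],[[0,0,0],[0,0,0],70]]'
python3 - <<'E'
from h import *
for n,u,v in(("w2",104,70),("w3",133,73),("w4",160,176),("w6",148,269)):
    im=cv2.imread(f"pics/{n}.png").astype(int);c=dict(np.load(n+".npz"))
    m=((im[...,0]-.93*im[...,2]>-2)&(im.min(2)>150)).astype(np.uint8);m=cv2.morphologyEx(m,cv2.MORPH_OPEN,np.ones((3,3),np.uint8))
    k,l,st,ce=cv2.connectedComponentsWithStats(m);i=l[v,u];print(n,ce[i].round(1),st[i],cast(c,ce[i],.014).round(4))
E
```

```text
clock: 14.2
tool_pos: [0.4756, -0.1504, 0.1912]
ee_rot: [[0.992, 0.124, 0.002], [0.124, -0.992, -0.001], [0.002, 0.001, -1.0]]
wrist_force: [0.3, -0.5, -0.8]
grip_width: 0.0701
clock: 14.45
tool_pos: [0.4361, -0.1769, 0.1903]
ee_rot: [[0.993, 0.119, -0.001], [0.119, -0.993, 0.0], [-0.001, -0.0, -1.0]]
wrist_force: [-0.2, -0.3, -0.1]
grip_width: 0.0702
w2 [98.6 70. ] [  58   27   82   87 5474] [ 0.4388 -0.1761  0.014 ]
w3 [128.   72.9] [  96   38   66   70 3559] [ 0.4383 -0.1758  0.014 ]
w4 [157.7 177. ] [ 132  151   53   53 2154] [ 0.4384 -0.1756  0.014 ]
w6 [144.8 269.2] [ 119  245   53   49 1949] [ 0.4384 -0.1747  0.014 ]
```

```bash
python3 -m pendant '[[[0,0,0],[0.05,-0.02,1],70],[[0,0,0],[0,0,1],66],[[0,0,0],[0,0,1],62],[[0,0,0],[0,0,0.6],62],[[0,0,0],[0,0,0],62]]' 30
python3 -m pendant '[[[0,0,0],[0,0,0.2],62],[[0,0,0],[0,0,0.04],62],[[0,0,0],[0,0,0],62]]'
```

```text
clock: 15.08
tool_pos: [0.4401, -0.1736, 0.0085]
ee_rot: [[0.992, 0.122, -0.004], [0.122, -0.992, 0.002], [-0.003, -0.003, -1.0]]
wrist_force: [-0.3, -0.2, -0.5]
grip_width: 0.0621
clock: 15.45
tool_pos: [0.4415, -0.175, -0.001]
ee_rot: [[0.992, 0.122, 0.001], [0.122, -0.992, -0.001], [0.001, 0.001, -1.0]]
wrist_force: [-0.4, 0.8, -0.2]
grip_width: 0.0618
```

```bash
python3 -m pendant '[[[0,0,0],[-0.06,0.0,0.03],62],[[0,0,0],[0,0,0],62],[[0,0,0],[0,0,0],46],[[0,0,0],[0,0,0],46],[[0,0,0],[0,0,0],46]]' 30
```

```text
clock: 16.08
tool_pos: [0.438, -0.1752, -0.0026]
ee_rot: [[0.993, 0.122, 0.0], [0.122, -0.993, -0.0], [0.0, 0.0, -1.0]]
wrist_force: [-1.1, -0.4, 7.5]
grip_width: 0.0485
```

```bash
python3 -m pendant '[[[0,0,0],[0,0,-0.8],46],[[0,0,0],[0,0,-1],46],[[0,0,0],[0,0,-1],46],[[0,0,0],[0.78,-0.41,0],46],[[0,0,0],[0.78,-0.42,0],46]]' 30
python3 -m pendant '[[[0,0,0],[0.78,-0.42,0],46],[[0,0,0],[0,0,0],46],[[0,0,0],[0,0,0],46]]'
python3 - <<'E'
from h import *
s=r.observe();im=r.grab_frame("wrist");cv2.imwrite("pics/w7.png",im[:,:,::-1]);cal=r.calibration("wrist");np.savez("w7",K=cal["K"],extrinsics=cal["extrinsics"]);print(s["tool_pos"],s["ee_rot"][:,2]);d=[.5467,-.0990,s["tool_pos"][2]]-s["tool_pos"];print(to_tool(d))
E
```

```text
clock: 16.7
tool_pos: [0.5115, -0.1244, 0.1381]
ee_rot: [[0.993, 0.121, 0.002], [0.121, -0.993, -0.001], [0.002, 0.001, -1.0]]
wrist_force: [0.7, -0.7, -0.5]
grip_width: 0.0483
clock: 17.08
tool_pos: [0.5454, -0.0987, 0.1364]
ee_rot: [[0.992, 0.123, -0.002], [0.123, -0.992, 0.0], [-0.002, -0.0, -1.0]]
wrist_force: [0.2, 0.4, 0.2]
grip_width: 0.0486
[ 0.54537718 -0.09869903  0.13637728] [-1.74509934e-03  2.31016612e-04 -9.99998451e-01]
[ 0.03  0.01 -0.  ]
```

```bash
python3 -m pendant '[[[0,0,0],[0.03,0.01,0.5],46],[[0,0,0],[0,0,0.3],46],[[0,0,0],[0,0,0.2],46],[[0,0,0],[0,0,0.1],46],[[0,0,0],[0,0,0],46]]' 30
python3 -m pendant '[[[0,0,0],[0,0,0.05],46],[[0,0,0],[0,0,0],46]]'
python3 -m pendant '[[[0,0,0],[0,0,0.05],46],[[0,0,0],[0,0,0],46]]'
```

```text
clock: 17.75
tool_pos: [0.5478, -0.0992, 0.0817]
ee_rot: [[0.993, 0.122, -0.0], [0.122, -0.993, 0.0], [-0.0, -0.0, -1.0]]
wrist_force: [0.8, 0.9, 0.7]
grip_width: 0.0482
clock: 18.0
tool_pos: [0.5479, -0.099, 0.0795]
ee_rot: [[0.992, 0.122, -0.0], [0.122, -0.992, 0.0], [-0.0, -0.0, -1.0]]
wrist_force: [-0.9, -0.2, -0.9]
grip_width: 0.0483
clock: 18.25
tool_pos: [0.5477, -0.099, 0.0766]
ee_rot: [[0.992, 0.122, -0.0], [0.122, -0.992, 0.0], [-0.0, -0.0, -1.0]]
wrist_force: [-0.6, 0.4, -0.3]
grip_width: 0.0479
```

Bottom at about 79 mm, so I'll release, lift, shut the fingers and press.

```bash
python3 -m pendant '[[[0,0,0],[0,0,0],54],[[0,0,0],[0,0,0],62],[[0,0,0],[0,0,0],62],[[0,0,0],[0,0,-0.5],62],[[0,0,0],[0,0,-0.6],62]]' 30
python3 -m pendant '[[[0,0,0],[0,0,0],0],[[0,0,0],[0,0,0],0],[[0,0,0],[0,0,0],0],[[0,0,0],[0,0,0.35],0]]' 30
python3 -m pendant '[[[0,0,0],[0,0,0.35],0],[[0,0,0],[0,0,0],0]]'
python3 -m pendant '[[[0,0,0],[0,0,0.06],0]]'
python3 -m pendant '[[[0,0,0],[0,0,0.06],0]]'
python3 -m pendant '[[[0,0,0],[0,0,0.06],0]]'
python3 -m pendant '[[[0,0,0],[0,0,0.06],0]]'
```

```text
clock: 18.88
tool_pos: [0.5474, -0.099, 0.1319]
ee_rot: [[0.993, 0.122, -0.002], [0.122, -0.993, 0.001], [-0.001, -0.001, -1.0]]
wrist_force: [1.0, -0.5, -0.1]
grip_width: 0.062
clock: 19.38
tool_pos: [0.5485, -0.0993, 0.1143]
ee_rot: [[0.993, 0.122, 0.001], [0.122, -0.993, -0.0], [0.001, 0.0, -1.0]]
wrist_force: [0.6, 0.6, -0.6]
grip_width: 0.0
clock: 19.62
tool_pos: [0.5462, -0.0986, 0.0949]
ee_rot: [[0.993, 0.122, -0.004], [0.122, -0.993, 0.001], [-0.004, -0.002, -1.0]]
wrist_force: [-0.1, 0.8, 0.5]
grip_width: -0.0001
clock: 19.75
tool_pos: [0.5481, -0.0992, 0.0938]
ee_rot: [[0.993, 0.122, 0.0], [0.122, -0.993, 0.0], [0.0, -0.0, -1.0]]
wrist_force: [-0.6, -0.1, -0.3]
grip_width: 0.0
clock: 19.88
tool_pos: [0.5484, -0.0992, 0.0911]
ee_rot: [[0.992, 0.122, 0.001], [0.122, -0.992, -0.0], [0.001, 0.0, -1.0]]
wrist_force: [-0.8, -0.3, -0.4]
grip_width: -0.0004
clock: 20.0
tool_pos: [0.5486, -0.0993, 0.0884]
ee_rot: [[0.993, 0.122, 0.001], [0.122, -0.993, -0.0], [0.001, 0.0, -1.0]]
wrist_force: [-2.4, -0.7, 5.4]
grip_width: 0.0001
clock: 20.12
tool_pos: [0.5482, -0.0993, 0.0852]
ee_rot: [[0.993, 0.122, 0.001], [0.122, -0.993, -0.0], [0.001, 0.0, -1.0]]
wrist_force: [0.1, 0.4, 2.4]
grip_width: -0.0001
```

```bash
python3 -m pendant '[[[0,0,0],[0,0,0.08],0],[[0,0,0],[0,0,0.08],0]]'
python3 -m pendant '[[[0,0,0],[0,0,0.08],0],[[0,0,0],[0,0,0.08],0]]'
python3 -m pendant '[[[0,0,0],[0,0,0.08],0]]'
python3 -m pendant '[[[0,0,0],[0,0,0.04],0]]'
python3 -m pendant '[[[0,0,0],[0,0,0.04],0]]'
python3 -m pendant '[[[0,0,0],[0,0,0.04],0]]'
```

```text
clock: 20.38
tool_pos: [0.5479, -0.0991, 0.0765]
ee_rot: [[0.993, 0.122, -0.0], [0.122, -0.993, 0.0], [-0.0, -0.0, -1.0]]
wrist_force: [0.2, -0.5, 0.6]
grip_width: -0.0001
clock: 20.62
tool_pos: [0.5478, -0.0991, 0.0683]
ee_rot: [[0.993, 0.122, -0.0], [0.122, -0.993, 0.0], [-0.0, -0.0, -1.0]]
wrist_force: [-0.8, 0.5, 0.2]
grip_width: -0.0005
clock: 20.75
tool_pos: [0.5479, -0.0991, 0.0644]
ee_rot: [[0.993, 0.122, -0.0], [0.122, -0.993, 0.0], [-0.0, -0.0, -1.0]]
wrist_force: [-0.1, 0.2, -0.2]
grip_width: 0.0002
clock: 20.88
tool_pos: [0.5478, -0.099, 0.0624]
ee_rot: [[0.993, 0.122, -0.001], [0.122, -0.993, 0.0], [-0.0, -0.0, -1.0]]
wrist_force: [-0.2, -0.2, 0.2]
grip_width: 0.0003
clock: 21.0
tool_pos: [0.548, -0.0992, 0.0607]
ee_rot: [[0.993, 0.122, -0.0], [0.122, -0.993, 0.0], [-0.0, -0.0, -1.0]]
wrist_force: [-0.9, 1.1, -0.9]
grip_width: 0.0002
clock: 21.12
tool_pos: [0.548, -0.0992, 0.0587]
ee_rot: [[0.993, 0.122, 0.0], [0.122, -0.993, 0.0], [0.0, -0.0, -1.0]]
wrist_force: [-0.0, -0.6, 0.1]
grip_width: 0.0002
```

Dish 2 has been pressed through too. I'll go on down to feel the top of the stack.

```bash
for z in 1; do
python3 -m pendant '[[[0,0,0],[0,0,0.06],0],[[0,0,0],[0,0,0],0]]'
python3 -m pendant '[[[0,0,0],[0,0,0.06],0],[[0,0,0],[0,0,0],0]]'
python3 -m pendant '[[[0,0,0],[0,0,0.05],0],[[0,0,0],[0,0,0],0]]'
python3 -m pendant '[[[0,0,0],[0,0,0.04],0],[[0,0,0],[0,0,0],0]]'
done | grep -E "tool_pos|force"
```

```text
tool_pos: [0.5477, -0.0991, 0.0556]
wrist_force: [0.0, 0.2, 0.0]
tool_pos: [0.5478, -0.0991, 0.0526]
wrist_force: [-0.0, 0.3, -0.7]
tool_pos: [0.5478, -0.0991, 0.0501]
wrist_force: [0.1, -0.9, 0.4]
tool_pos: [0.5478, -0.0991, 0.0482]
wrist_force: [-0.8, 0.3, -0.1]
```

```bash
for z in 1; do
python3 -m pendant '[[[0,0,0],[0,0,0.04],0],[[0,0,0],[0,0,0],0]]'
python3 -m pendant '[[[0,0,0],[0,0,0.04],0],[[0,0,0],[0,0,0],0]]'
python3 -m pendant '[[[0,0,0],[0,0,0.04],0],[[0,0,0],[0,0,0],0]]'
done | grep -E "tool_pos|force"
```

```text
tool_pos: [0.5478, -0.0991, 0.0461]
wrist_force: [-0.9, -0.2, -0.4]
tool_pos: [0.5478, -0.0991, 0.0441]
wrist_force: [-0.3, -0.2, -0.0]
tool_pos: [0.5482, -0.0992, 0.0425]
wrist_force: [0.2, -0.6, 1.4]
```

```bash
python3 -m pendant '[[[0,0,0],[0,0,-0.95],0],[[0,0,0],[0,0,-0.95],30],[[0,0,0],[0,0,-0.95],70],[[0,0,0],[0,0,0],70]]' 30
python3 - <<'E'
from h import *
s=r.observe();cal=r.calibration("wrist");im=r.grab_frame("wrist");cv2.imwrite("pics/w8.png",im[:,:,::-1]);np.savez("w8",K=cal["K"],extrinsics=cal["extrinsics"])
top=cv2.imread("pics/top0.png");t1=r.grab_frame("top")[:,:,::-1];cv2.imwrite("pics/top1.png",t1)
print(s["tool_pos"]);print(to_tool(np.array([.4719,.0752,s["tool_pos"][2]])-s["tool_pos"]))
sc=r.grab_frame("scene")[:,:,::-1];cv2.imwrite("pics/scene2.png",sc)
a=cv2.resize(sc[165:265,160:260],(500,500),interpolation=cv2.INTER_CUBIC);b=cv2.resize(im[...,::-1],(280,210));b=np.vstack([b,np.zeros((290,280,3),np.uint8)])
cv2.imwrite("pics/v11.png",np.hstack([a,b]))
E
```

```text
clock: 23.38
tool_pos: [0.5508, -0.1, 0.1888]
ee_rot: [[0.992, 0.122, 0.008], [0.122, -0.992, -0.002], [0.008, 0.003, -1.0]]
wrist_force: [0.0, 1.0, -0.7]
grip_width: 0.0543
[ 0.55084676 -0.09998333  0.18878242]
[-1.14 -3.67 -0.  ]
```

View pics/v11.png

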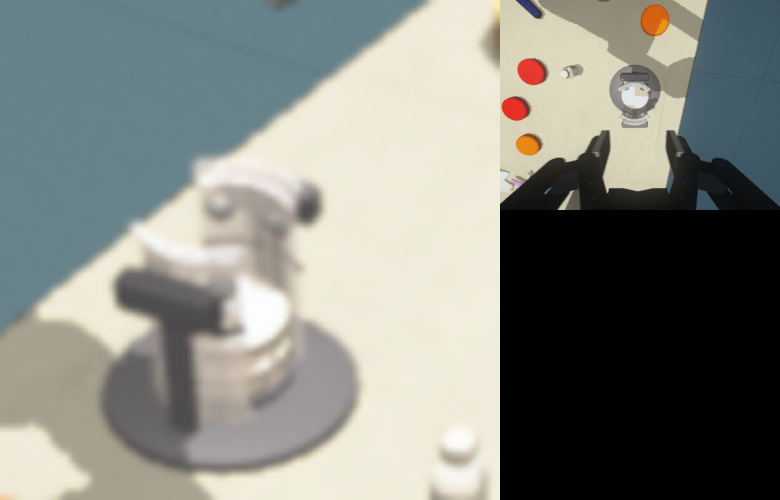

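Two dishes are stacked in the tube. The fingers met the stack top at about 42.5 mm, 11.5 mm under the line, so the third dish is needed; its top should come to about 56.5 mm.

```bash
python3 -m pendant '[[[0,0,0],[-0.25,-0.8,0],70],[[0,0,0],[-0.25,-0.8,0],70],[[0,0,0],[-0.26,-0.8,0],70],[[0,0,0],[0,0,0],70],[[0,0,0],[0,0,0],70]]' 30
cat > c.py <<'E'
from h import *
import sys
n=sys.argv[1];s=r.observe();cal=r.calibration("wrist");im=r.grab_frame("wrist")[:,:,::-1].astype(int);cv2.imwrite(f"pics/{n}.png",im)
m=((im[...,0]-.93*im[...,2]>-2)&(im[...,0]-1.1*im[...,2]<15)&(im.min(2)>150)).astype(np.uint8);m=cv2.morphologyEx(m,cv2.MORPH_OPEN,np.ones((3,3),np.uint8))
k,l,st,ce=cv2.connectedComponentsWithStats(m)
print(s["tool_pos"],proj(cal,np.array([.472,.0752,.014])))
for i in range(1,k):
    if st[i,4]>300: p=cast(cal,ce[i],.014);print(ce[i].round(1),st[i],p.round(4),to_tool(p-s["tool_pos"]))
E
python3 c.py w9
```

```text
clock: 24.15
tool_pos: [0.4952, 0.0151, 0.1838]
ee_rot: [[0.992, 0.123, -0.002], [0.123, -0.992, -0.0], [-0.002, -0.0, -1.0]]
wrist_force: [-0.1, 0.1, 0.9]
grip_width: 0.0701
[0.49524701 0.01513988 0.18377202] [257.86982223 120.81718953]
[401.2  47.2] [  316     0   194   118 11571] [0.5868 0.1508 0.014 ] [ 2.15 -2.47  3.39]
[314.9 318.4] [289 303  59  27 695] [ 0.5575 -0.1281  0.014 ] [0.89 3.   3.39][ WARN:0@1.624] global loadsave.cpp:1063 imwrite_ Unsupported depth image for selected encoder is fallbacked to CV_8U.
```

```bash
python3 - <<'E'
import cv2
im=cv2.imread("pics/w9.png")
for v in range(85,165,8): print(v,[tuple(int(x) for x in im[v,u]) for u in range(222,302,10)])
E
```

```text
85 [(117, 135, 138), (117, 136, 139), (115, 136, 139), (117, 137, 141), (117, 135, 140), (118, 137, 142), (117, 137, 141), (121, 138, 142)]
93 [(116, 137, 140), (120, 139, 143), (116, 135, 141), (143, 163, 176), (145, 165, 177), (118, 138, 141), (116, 138, 141), (119, 139, 140)]
101 [(118, 139, 142), (121, 140, 145), (170, 193, 206), (171, 194, 208), (172, 194, 207), (174, 196, 210), (120, 139, 143), (120, 139, 144)]
109 [(118, 138, 143), (117, 135, 142), (173, 194, 208), (169, 192, 207), (174, 195, 209), (172, 195, 208), (144, 163, 176), (122, 141, 145)]
117 [(121, 140, 145), (134, 153, 164), (171, 193, 206), (173, 195, 208), (173, 195, 208), (173, 195, 209), (173, 193, 208), (118, 137, 141)]
125 [(121, 142, 144), (126, 146, 153), (173, 195, 208), (172, 193, 207), (173, 196, 209), (174, 195, 209), (162, 185, 199), (122, 141, 144)]
133 [(123, 142, 145), (121, 141, 144), (173, 194, 209), (172, 195, 207), (173, 195, 208), (172, 195, 209), (126, 143, 151), (119, 140, 144)]
141 [(185, 212, 216), (123, 144, 147), (124, 146, 151), (173, 196, 209), (174, 195, 209), (147, 166, 179), (121, 140, 144), (119, 140, 144)]
149 [(189, 215, 219), (122, 142, 146), (122, 141, 146), (122, 141, 147), (124, 143, 148), (121, 140, 144), (121, 140, 144), (121, 141, 145)]
157 [(187, 214, 220), (187, 213, 219), (126, 147, 149), (123, 145, 148), (121, 142, 146), (122, 142, 146), (119, 140, 145), (120, 139, 145)]
```

```bash
python3 - <<'E'
from h import *
im=cv2.imread("pics/w9.png");cal=r.calibration("wrist");s=r.observe();print(s["tool_pos"])
m=np.zeros(im.shape[:2],np.uint8);m[85:160,222:302]=cv2.inRange(im[85:160,222:302],(158,178,190),(182,204,218))
k,l,st,ce=cv2.connectedComponentsWithStats(m);i=1+st[1:,4].argmax();p=cast(cal,ce[i],.014);print(ce[i],st[i],p.round(4),to_tool(p-s["tool_pos"]))
E
```

```text
[0.49568617 0.01473991 0.18403237]
[258.20213306 119.13001524] [ 234   94   49   51 1969] [0.4727 0.0763 0.014 ] [-0.3  -1.28  3.4 ]
```

```bash
python3 -m pendant '[[[0,0,0],[-0.15,-0.64,0],66],[[0,0,0],[-0.15,-0.64,0],66],[[0,0,1],[0,0,0.5],66],[[0,0,1],[0,0,0.5],66],[[0,0,1],[0,0,0.5],66]]' 30
python3 -m pendant '[[[0,0,1],[0,0,0],64],[[0,0,0],[0,0,0],64],[[0,0,0],[0,0,0],64]]'
python3 - <<'E'
from h import *
s=r.observe();print(s["tool_pos"],s["qpos"],to_tool(np.array([.4725,.0762,-.002])-s["tool_pos"]))
E
```

```text
clock: 24.82
tool_pos: [0.4738, 0.0761, 0.1089]
ee_rot: [[0.945, -0.327, 0.001], [-0.327, -0.945, -0.0], [0.001, -0.0, -1.0]]
wrist_force: [0.4, -0.9, -0.3]
grip_width: 0.066
clock: 25.2
tool_pos: [0.4736, 0.0765, 0.1099]
ee_rot: [[0.889, -0.458, 0.001], [-0.458, -0.889, 0.0], [0.001, -0.0, -1.0]]
wrist_force: [0.3, -0.5, 0.0]
grip_width: 0.0638
[0.47358104 0.07649069 0.10990691] [1.59777771e-02 3.45031309e-01 1.90235800e+00 4.98231991e-05
 8.93604614e-01 4.91470591e-01] [-0.02  0.02  2.24]
```

```bash
python3 -m pendant '[[[0,0,0],[-0.02,0.02,1],64],[[0,0,0],[0,0,0.8],62],[[0,0,0],[0,0,0.3],62],[[0,0,0],[0,0,0],62],[[0,0,0],[0,0,0],62]]' 30
python3 - <<'E'
from h import *
s=r.observe();print(s["tool_pos"],to_tool(np.array([.4725,.0762,-.002])-s["tool_pos"]))
E
```

```text
clock: 25.82
tool_pos: [0.4727, 0.0766, 0.006]
ee_rot: [[0.888, -0.459, 0.002], [-0.459, -0.888, 0.0], [0.002, -0.001, -1.0]]
wrist_force: [1.8, -0.7, 0.2]
grip_width: 0.0621
[0.47272568 0.07659556 0.00596299] [-0.    0.01  0.16]
```

```bash
python3 -m pendant '[[[0,0,0],[0,0.01,0.16],62],[[0,0,0],[0,0,0],62],[[0,0,0],[0,0,0],46],[[0,0,0],[0,0,0],46],[[0,0,0],[0,0,0],46]]' 30
python3 -m pendant '[[[0,0,0],[0,0,-0.5],46],[[0,0,0],[0,0,-1],46],[[0,0,0],[0,0,-1],46],[[0,0,-1],[0,0,-0.5],46],[[0,0,-1],[0,0,0],46]]' 30
python3 -m pendant '[[[0,0,-1],[0,0,0],46],[[0,0,-1],[0,0,0],46],[[0,0,0],[0,0,0],46],[[0,0,0],[0,0,0],46]]' 30
python3 - <<'E'
from h import *
s=r.observe();print(s["tool_pos"],to_tool(np.array([.547,-.0993,.137])-s["tool_pos"]))
E
```

```text
clock: 26.45
tool_pos: [0.4714, 0.0762, -0.0026]
ee_rot: [[0.888, -0.459, 0.0], [-0.459, -0.888, 0.0], [0.0, -0.0, -1.0]]
wrist_force: [-0.6, 0.5, 5.5]
grip_width: 0.0484
clock: 27.08
tool_pos: [0.473, 0.0762, 0.1495]
ee_rot: [[0.985, -0.172, 0.005], [-0.172, -0.985, 0.0], [0.005, -0.001, -1.0]]
wrist_force: [0.1, 0.9, -1.2]
grip_width: 0.0484
clock: 27.58
tool_pos: [0.4712, 0.0761, 0.1468]
ee_rot: [[0.993, 0.119, -0.0], [0.119, -0.993, 0.0], [-0.0, -0.0, -1.0]]
wrist_force: [0.6, -0.2, -0.7]
grip_width: 0.0483
[0.47115002 0.07614051 0.14682927] [1.09 3.66 0.2 ]
```

```bash
python3 -m pendant '[[[0,0,0],[0.22,0.74,0],46],[[0,0,0],[0.22,0.74,0],46],[[0,0,0],[0.22,0.73,0],46],[[0,0,0],[0.22,0.73,0],46],[[0,0,0],[0.21,0.72,0],46]]' 30
python3 -m pendant '[[[0,0,0],[0,0,0.2],46],[[0,0,0],[0,0,0],46],[[0,0,0],[0,0,0],46]]'
python3 c.py w10 2>/dev/null
python3 - <<'E'
from h import *
s=r.observe();print(s["tool_pos"],to_tool(np.array([.547,-.0993,.0815])-s["tool_pos"]))
im=cv2.imread("pics/w10.png");cv2.imwrite("pics/w10b.png",cv2.resize(im[130:400,130:420],None,fx=2.2,fy=2.2,interpolation=cv2.INTER_CUBIC))
E
```

```text
clock: 28.2
tool_pos: [0.5481, -0.1001, 0.1467]
ee_rot: [[0.993, 0.12, -0.0], [0.12, -0.993, 0.0], [-0.0, -0.0, -1.0]]
wrist_force: [1.5, 1.3, -1.3]
grip_width: 0.0484
clock: 28.58
tool_pos: [0.5469, -0.0978, 0.1365]
ee_rot: [[0.992, 0.122, -0.001], [0.122, -0.992, 0.001], [-0.001, -0.001, -1.0]]
wrist_force: [0.4, 0.7, -0.8]
grip_width: 0.0481
[ 0.54689714 -0.09775169  0.13654659] [194.84859504 -58.95670328]
[268.7 209.3] [ 234  187   81   48 1661] [ 0.5426 -0.105   0.014 ] [-0.1   0.13  2.45]
[262.7 326.6] [231 314  58  24 701] [ 0.5505 -0.2222  0.014 ] [-0.23  2.48  2.45]
[ 0.54718834 -0.0978196   0.13678674] [-0.01  0.03  1.11]
```

```bash
python3 -m pendant '[[[0,0,0],[-0.01,0.03,0.5],46],[[0,0,0],[0,0,0.3],46],[[0,0,0],[0,0,0.2],46],[[0,0,0],[0,0,0.1],46],[[0,0,0],[0,0,0],46]]' 30
python3 -m pendant '[[[0,0,0],[0,0,0.05],46],[[0,0,0],[0,0,0],46]]'
python3 -m pendant '[[[0,0,0],[0,0,0.05],46],[[0,0,0],[0,0,0],46]]'
```

```text
clock: 29.25
tool_pos: [0.5474, -0.1003, 0.0817]
ee_rot: [[0.993, 0.122, -0.0], [0.122, -0.993, 0.0], [-0.0, -0.0, -1.0]]
wrist_force: [-0.5, 0.1, -0.1]
grip_width: 0.0487
clock: 29.5
tool_pos: [0.5476, -0.1005, 0.0795]
ee_rot: [[0.993, 0.122, 0.0], [0.122, -0.993, -0.0], [0.0, 0.0, -1.0]]
wrist_force: [-0.4, 0.8, -0.5]
grip_width: 0.0486
clock: 29.75
tool_pos: [0.5473, -0.1003, 0.0767]
ee_rot: [[0.993, 0.122, -0.0], [0.122, -0.993, 0.0], [-0.0, -0.0, -1.0]]
wrist_force: [-0.4, -1.1, -1.7]
grip_width: 0.0485
```

```bash
python3 -m pendant '[[[0,0,0],[0,0,0],54],[[0,0,0],[0,0,0],62],[[0,0,0],[0,0,0],62],[[0,0,0],[0,-0.02,-0.5],62],[[0,0,0],[0,0,-0.6],62]]' 30
python3 -m pendant '[[[0,0,0],[0,0,0],0],[[0,0,0],[0,0,0],0],[[0,0,0],[0,0,0],0],[[0,0,0],[0,0,0.35],0]]' 30
python3 -m pendant '[[[0,0,0],[0,0,0.35],0],[[0,0,0],[0,0,0],0]]'
python3 -m pendant '[[[0,0,0],[0,0,0.06],0]]'
python3 -m pendant '[[[0,0,0],[0,0,0.06],0]]'
python3 -m pendant '[[[0,0,0],[0,0,0.06],0]]'
python3 -m pendant '[[[0,0,0],[0,0,0.06],0]]'
python3 -m pendant '[[[0,0,0],[0,0,0.06],0]]'
```

```text
clock: 30.38
tool_pos: [0.5466, -0.0992, 0.1318]
ee_rot: [[0.993, 0.122, -0.002], [0.122, -0.993, 0.001], [-0.002, -0.001, -1.0]]
wrist_force: [0.2, -0.6, 0.3]
grip_width: 0.0621
clock: 30.88
tool_pos: [0.5479, -0.0996, 0.1142]
ee_rot: [[0.993, 0.122, 0.001], [0.122, -0.993, -0.0], [0.001, 0.0, -1.0]]
wrist_force: [-1.0, -0.5, 0.2]
grip_width: 0.0
clock: 31.12
tool_pos: [0.5456, -0.0989, 0.0949]
ee_rot: [[0.993, 0.122, -0.004], [0.122, -0.993, 0.001], [-0.004, -0.002, -1.0]]
wrist_force: [-0.3, 0.8, -0.0]
grip_width: -0.0
clock: 31.25
tool_pos: [0.5475, -0.0994, 0.0938]
ee_rot: [[0.993, 0.122, 0.0], [0.122, -0.993, 0.0], [0.0, -0.0, -1.0]]
wrist_force: [-0.8, -0.5, 0.1]
grip_width: -0.0002
clock: 31.38
tool_pos: [0.5478, -0.0995, 0.0911]
ee_rot: [[0.993, 0.122, 0.001], [0.122, -0.993, -0.0], [0.001, 0.0, -1.0]]
wrist_force: [1.3, 0.0, 0.3]
grip_width: 0.0
clock: 31.5
tool_pos: [0.5478, -0.0996, 0.0883]
ee_rot: [[0.993, 0.122, 0.001], [0.122, -0.993, -0.0], [0.001, 0.0, -1.0]]
wrist_force: [1.1, 0.3, 4.5]
grip_width: 0.0
clock: 31.62
tool_pos: [0.5477, -0.0995, 0.0852]
ee_rot: [[0.992, 0.122, 0.001], [0.122, -0.993, -0.0], [0.001, 0.0, -1.0]]
wrist_force: [0.1, 0.4, 2.8]
grip_width: -0.0001
clock: 31.75
tool_pos: [0.5474, -0.0994, 0.0818]
ee_rot: [[0.993, 0.122, 0.0], [0.122, -0.993, 0.0], [0.0, -0.0, -1.0]]
wrist_force: [0.7, -0.3, 1.8]
grip_width: -0.0003
```

Next: push through to below 66 mm, then feel the top, expected near 56.5 mm.

```bash
(python3 -m pendant '[[[0,0,0],[0,0,0.08],0],[[0,0,0],[0,0,0.08],0]]'
python3 -m pendant '[[[0,0,0],[0,0,0.08],0],[[0,0,0],[0,0,0.08],0]]'
python3 -m pendant '[[[0,0,0],[0,0,0.04],0],[[0,0,0],[0,0,0],0]]'
python3 -m pendant '[[[0,0,0],[0,0,0.04],0],[[0,0,0],[0,0,0],0]]'
python3 -m pendant '[[[0,0,0],[0,0,0.04],0],[[0,0,0],[0,0,0],0]]'
python3 -m pendant '[[[0,0,0],[0,0,0.04],0],[[0,0,0],[0,0,0],0]]' )| grep -E "pos|force"
```

```text
tool_pos: [0.5471, -0.0993, 0.0733]
wrist_force: [-0.5, -0.8, 0.8]
tool_pos: [0.5471, -0.0994, 0.0654]
wrist_force: [0.0, 0.3, -0.6]
tool_pos: [0.5472, -0.0994, 0.0636]
wrist_force: [0.2, -0.3, -0.2]
tool_pos: [0.5473, -0.0994, 0.0618]
wrist_force: [-0.5, -0.3, 0.2]
tool_pos: [0.5472, -0.0993, 0.0597]
wrist_force: [-0.5, -0.4, 0.0]
tool_pos: [0.5472, -0.0993, 0.0576]
wrist_force: [-0.5, -0.3, -0.6]
```

```bash
(python3 -m pendant '[[[0,0,0],[0,0,0.03],0],[[0,0,0],[0,0,0],0]]'
python3 -m pendant '[[[0,0,0],[0,0,0.03],0],[[0,0,0],[0,0,0],0]]')| grep -E "pos|force"
python3 -m pendant '[[[0,0,0],[0,0,-0.95],0],[[0,0,0],[0,0,-0.95],0],[[0,0,0],[0,0,-0.95],0],[[0,0,0],[0,0,0],0],[[0,0,0],[0,0,0],0]]'
python3 - <<'E'
from h import *
s=r.observe();im=r.grab_frame("wrist")[:,:,::-1];cv2.imwrite("pics/w11.png",im)
sc=r.grab_frame("scene")[:,:,::-1];cv2.imwrite("pics/scene3.png",sc);top=r.grab_frame("top")[:,:,::-1];cv2.imwrite("pics/top3.png",top)
a=cv2.resize(sc[165:265,160:260],(400,400),interpolation=cv2.INTER_CUBIC)
b=cv2.resize(im,(400,300));c=cv2.resize(sc,(400,300));d=np.vstack([b,c]);cv2.imwrite("pics/v12.png",np.hstack([np.vstack([a,np.zeros((200,400,3),np.uint8)]),d]))
E
```

```text
tool_pos: [0.5476, -0.0995, 0.0565]
wrist_force: [0.8, -0.4, 2.0]
tool_pos: [0.5478, -0.0995, 0.0564]
wrist_force: [-3.0, 1.5, 16.4]
clock: 34.38
tool_pos: [0.5468, -0.0992, 0.1968]
ee_rot: [[0.993, 0.122, -0.001], [0.122, -0.993, 0.0], [-0.001, -0.0, -1.0]]
wrist_force: [0.4, 0.8, -1.0]
grip_width: 0.0
```

View pics/v12.png

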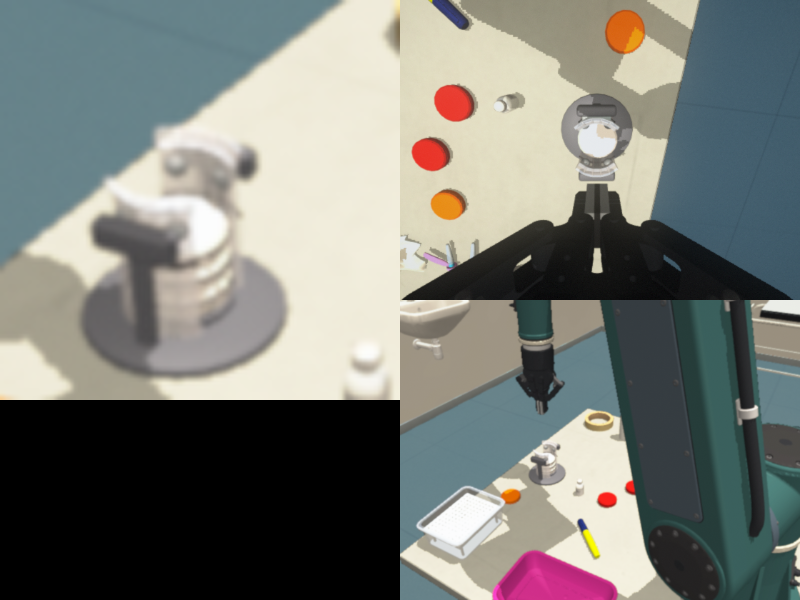

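All three dishes are stacked flat in the tube, with the top face felt at 56.5 mm, 2.5 mm above the line. The vial and tape are where they were, and the arm is clear. I'm handing in.

```bash
python3 -c "
from plant import r
print(r.hand_in())"
```

```text
the job is handed in; nothing more can be done
None
```

I gripped all three white dishes in turn, set each one in the mouth and pressed it past the catches with shut fingers. I handed in at about 34.5 s of the 72 s allowed.

- **How many were needed:** after two dishes the fingers met the stack at about 42.5 mm, 11.5 mm under the line, so the third was needed and none is left on the desk.
- **Stack height:** after the third, the fingers met the top face at about 56.5 mm, some 2.5 mm above the 54 mm line and inside the allowed band. That fits one 14 mm dish more.
- **Last pictures:** the scene and wrist views show three dishes flat in the tube, with the gripper clear of everything. I judged the dishes' tilt and centring by eye there and did not measure them.
- **Bystanders:** the vial and tape look undisturbed by eye. The bottle is mostly hidden behind the arm in the last view, but the arm did not go near it after the start.

- **First grip of dish 1:** it sat too high on the rim, so I opened, went lower and gripped again; the fingertips then pressed on the desk with about 16 N.
- **First press:** no contact force showed in the readings, but the next picture showed the dish had dropped.
- **Last touch on the stack:** it pressed with about 16 N, well under the limits.

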